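# Pack the carrot into the thumb-latch lunch box

### The job

Finish packing the lunch box: press its thumb latch so that the lid pops open, lay the carrot from the board, leaves and all, in the empty long compartment at the front, and push the lid shut until the latch snaps over it. Leave the lime and the little dressing pot where they are packed in the box, and do not knock over the jars and the pepper mill behind.

Things in the scene. Friction and masses are not known exactly. Their poses are not given: they have to be found in the camera images.
- lunch_box: White plastic lunch box, 150 mm deep (x) by 216 mm wide (y), fixed on the worktop. Origin: centre of its underside; x points from the latch (front) to the hinge (rear), y to its left, z up. Rim 60 mm high, walls 4 mm. Two small rear compartments hold a lime (left) and a pot (right). Lid shut: lid top 73 mm, latch hook 83 mm above the worktop.
- compartment (a point): Centre of the floor of the empty long front compartment, 18 mm above the worktop and 29 mm in front of the box's centre; axes as the lunch box's. The compartment is 83 mm (x) by 208 mm (y) inside, 42 mm deep to the rim; the wall behind it ends 7 mm below the rim.
- thumb_pad (a point): Point to press on the latch's grey thumb pad: on its top face, 52 mm above the worktop at rest, 122 mm in front of the box's centre. The pad is 34 mm wide (y), its free end 16 mm farther out. The hook rises behind it, 28 mm from this point (18 mm when pressed). Press straight down: the lid comes free after 6 mm (3 N), stop at 9 mm (3.5 N). Springs back.
- latch (a joint): Rocker of the thumb latch, rad: 0 at rest (hook over the lid's tab if the lid is shut), about 0.18 just releases the lid, 0.26 pressed to its stop. Sprung to 0.
- lid (a joint): Lid angle, rad: 0 shut (up to 0.01 with the latch's play), 1.45 fully open, nearly upright. Once the latch lets go a light spring opens it in about 1 s and holds it open with about 1 N at its front edge; unlatched it never stays shut. The last 10 mm take about 7 N near the front edge, as its tab pushes the sprung hook aside and snaps under it.
- lid_hinge (a point): Middle of the lid's hinge line, 80 mm behind the box's centre, 62.5 mm above the worktop. The line runs along the box's y. The point turns with the lid: x stays along the lid towards the rear, z out of its upper face; lid shut, they are the box's.
- lid_front (a point): Middle of the lid's outer (upper) face near its front edge: x = -146 mm, z = +7.6 mm from lid_hinge in the lid's axes; the place to push it shut (the middle of the lid is raised to +10 mm). The lid is 12 mm thick, its front edge 156 mm from the hinge line, its 30 mm wide tab ends at 168 mm. With the lid open this face looks to the rear.
- carrot: Orange carrot lying on the board, 125 mm long, 19 mm thick at most, 18 mm high. Origin: middle of its underside; its y runs along it, the leaves at +y and the thin tip at -y. The firm root reaches from y = -62 to +28 mm, the rest is leaves that cannot be gripped.
- carrot_grip (a point): Point inside the root at its middle height (9 mm up), 5 mm from the origin towards the tip; pinch across here, about 15 mm wide. It weighs about 50 g.
- carrot_tip (a point): Thin end of the carrot, 62 mm from its origin.
- carrot_leaves (a point): End of the carrot's leaves, 62 mm from its origin.
- board: Wooden chopping board, 230 x 130 mm, top 14 mm above the worktop. Origin under its centre.
- packed_lime: Green lime, 60 x 48 x 48 mm, in the rear left compartment of the lunch box, hidden while the lid is shut. Origin at its underside.
- dressing_pot: Round steel dressing pot, 47 mm across, 39 mm high, in the rear right compartment of the lunch box, hidden while the lid is shut. Origin at its underside.
- black_jar: Glass jar with black lid, 56 mm across, 70 mm high, in the row behind the board. Origin at its underside.
- spice_a: Spice jar with green lid, 45 mm across, 97 mm high, in the row behind. Origin at its underside.
- spice_b: Spice jar with yellow lid, 44 mm across, 96 mm high, in the row behind. Origin at its underside.
- pepper_mill: Wooden pepper mill, 58 mm across, 170 mm high, behind the lunch box. Origin at its underside.

How it is judged:
By the outcome, as a careful person would: the job done as asked, in the order asked, and still so for the second after the job is handed in, with the robot touching nothing.
It also fails if it takes over 64 s, if anything falls off the work surface, if the arm or the gripper's body presses on something with over 40 N, if the wrist force passes 120 N, or if a joint passes its speed limit or range.

### The arm

A 7-joint arm with a two-finger parallel gripper is mounted at the origin on a cart in front of the work surface, level with it; the furniture and walls round the work are solid. World frame = base frame: x ahead of the robot, y to its left, z up, the work surface at z = 0. Lengths are in m, angles in rad, forces in N, time in s.
With the tool pointing down it reaches from about 0.425 to 0.925 m from the base axis. Payload 6.8 kg.
Tool frame: the origin (TCP) lies on the front face of the gripper's body, between the roots of the fingers; the fingertips stand 73 mm ahead of it and the grasp point (between the pads) lies 54 mm ahead of it; z points along the fingers, y is the line along which they close (so a half turn about z gives the same grasp; the last joint's range is limited). The gripper opens to 85 mm and grips with 20 to 120 N. Pads are 22 mm wide; open, the fingers measure 114 mm over their backs; the gripper's body (76 mm by 85 mm) begins 54 mm behind the grasp point. The pads swing forward as they close: fully open they stand 13 mm farther back than shut.
Start: joints at [-1.422, 0.477, 0.022, 1.555, -0.011, 1.109, -0.083], TCP at [0.171, 0.653, 0.304] pointing down, gripper open.
Joint ranges: [-2.96, 2.96], [-0.34, 2.1], [-1.41, 1.46], [0.24, 2.44], [-1.37, 4.51], [0.17, 1.92], [-2.96, 2.96]. Speed limits (rad/s): [2.39, 2.39, 3.14, 3.14, 3.14, 3.14, 3.14].

### API

Orientations are given as a unit quaternion [x, y, z, w].
In Python, from plant import telemetry, get_image, camera_model, arm gives the robot as it stands. The module is installed in compiled form; this text tells all that it offers.
- The arm moves only by the shell command python3 -m crank 'ROWS'. ROWS is JSON, a list that holds one entry, the list of rows, each a list of 5 numbers: the closure, from -1 (fully open) to 1 (shut), then the shift along the tool's x, y, z normalised to -1 to 1, where 1 is 0.12 m, then the turn about the tool's z normalised to -1 to 1, where 1 is 90 degrees. In form: [[[claw, dx, dy, dz, yaw], ...]]. A call has 1 to 20 rows; each row is the pose to reach, as a shift and turn from the pose commanded when the call began, along the tool's axes at that moment; what a row does not reach only later rows make up. A row lasts 1/10 s, in which the tool goes at most 50 mm and 8.59 degrees, less where a joint would pass 70% of its speed; a pose out of reach is approached as far as the arm can. A call with a number of a shift or a turn outside -1 to 1 is refused whole. A call with a gripper value outside its range is refused whole. The fingers move at their own pace and stop on an object; the grip force is fixed at half the most. Time passes only in rows, so rows that repeat a pose let the fingers close. It gives the time, the measured TCP pose, the force, the opening and the grip force at its end, in the units of the state.
- telemetry.read_state(): the state, without advancing time (a new reading comes with each control period).
- get_image(name): name is "scene" or "top"; returns (picture, depth): 400x640x3 uint8, blue, green, red; 400x640 float32, m along the optical axis (not along the pixel's ray), 0 where there is no reading.
- camera_model(name): a dict with "fov_y" (degrees; the focal length in pixels is half the picture's height over the tangent of half this angle, whatever the lens; pixels are square), "cx", "cy" (the principal point, pixels), "R" (3x3) and "t" (3): a world point X has camera coordinates R X + t. Camera axes: x right, y down, z forward; pixel columns grow to the right and rows downward; lengths in m; the calibration is good to about 2 mm. A picture is of the moment at which its call begins. camera_model takes no time and is no camera call.
- arm.job_done(): hands the job in; it is judged then, once.
The state is a dict: "time_s": time; "joints": joint angles; "qd": joint speeds; "effort": joint torques, N m; "tool_pos": TCP position; "eef_rot": TCP orientation; "force": force on the tool from outside, world axes, zero at the start; "ft_torque": the same for the moment, N m; "opening": finger opening in m; "grasp_force": force on a finger pad.
Only numpy, scipy, OpenCV 4.12 (cv2) and the standard library are available. Lean on these libraries where they do the work, as an engineer would, in place of code of your own. Each camera call takes 0.05 s, during which the arm holds its last target. There are 200 camera calls.

## Working session

There is one attempt and no reset: what is moved stays moved. The work goes in short steps, Python scripts to look and compute and a shell command to move; the robot and the scene stay as the last step left them, time stands still between calls to the robot, and variables do not carry over. Pictures are saved under pics/ and viewed, at most 10 in all, crops included, and the job is handed in when it is done.

```bash
mkdir -p pics; cat > h.py <<'E'
import numpy as np, cv2
from plant import telemetry, get_image, camera_model, arm
from scipy.spatial.transform import Rotation as Ro
def K(n):
    m=camera_model(n); f=200/np.tan(np.radians(m["fov_y"])/2); return f,m["cx"],m["cy"],np.array(m["R"]),np.array(m["t"])
def ray(n,u,v):
    f,cx,cy,R,t=K(n); return -R.T@t, R.T@np.array([(u-cx)/f,(v-cy)/f,1])
def at_z(n,u,v,z):
    o,d=ray(n,u,v); return o+d*(z-o[2])/d[2]
def dep(n,D,u,v):
    o,d=ray(n,u,v); return o+d*D[int(v),int(u)]
def tri(a,ua,b,ub):
    o1,d1=ray(a,*ua);o2,d2=ray(b,*ub)
    s=np.linalg.lstsq(np.c_[d1,-d2],o2-o1,rcond=None)[0]
    p,q=o1+s[0]*d1,o2+s[1]*d2; return (p+q)/2,np.linalg.norm(p-q)
def st():
    s=telemetry.read_state(); print(s["time_s"],np.round(s["tool_pos"],4),np.round(s["eef_rot"],4),np.round(s["force"],1),s["opening"],s["grasp_force"],np.round(s["joints"],3)); return s
E
cat > a.py <<'E'
from h import *
st()
for n in("scene","top"):
    p,d=get_image(n); cv2.imwrite(f"pics/{n}0.png",p); np.save(f"{n}0.npy",d); m=camera_model(n); print(n,K(n))
E
python3 a.py
```

```text
0.0 [0.1713 0.6524 0.3029] [ 1.281e-01  9.918e-01 -1.000e-03 -1.000e-04] [-0.1 -0.4  0.2] 0.08526370548670212 0.0 [-1.422  0.478  0.022  1.556 -0.012  1.109 -0.083]
scene (np.float64(409.5445514945251), 316.53845071020226, 194.74369489778746, array([[-0.8516588 , -0.52394033,  0.01279896],
       [-0.39227105,  0.62105646, -0.67853688],
       [ 0.34756396, -0.58290257, -0.73445482]]), array([0.34696926, 0.40244177, 0.58955533]))
top (np.float64(436.86164035359195), 316.82506831985944, 199.61505048273506, array([[ 0.01966439, -0.99978352,  0.00679919],
       [-0.97941225, -0.02062938, -0.20081355],
       [ 0.20091034, -0.00271033, -0.97960588]]), array([-0.21466191,  0.55115756,  0.99959294]))
```

View pics/scene0.png

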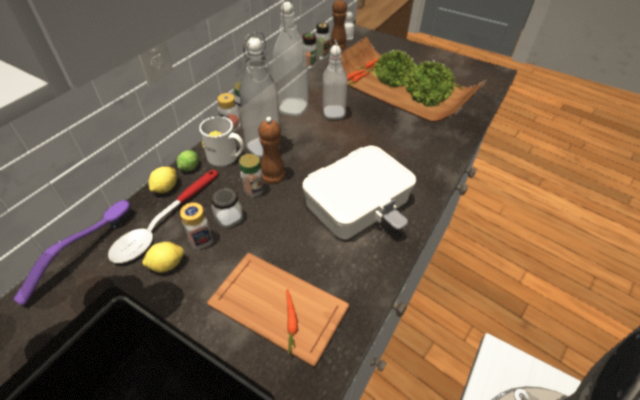

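View pics/top0.png

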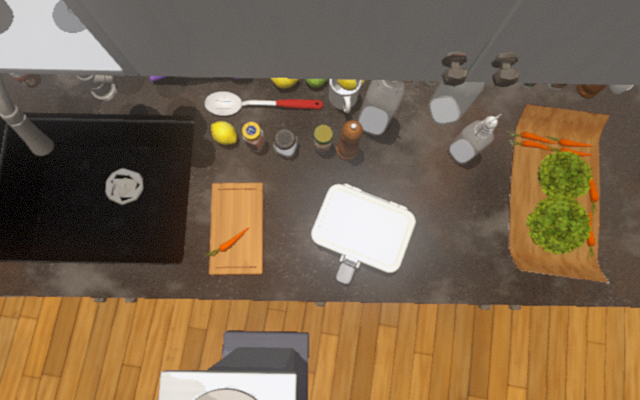

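```bash
python3 - <<'E'
import cv2,numpy as np
t=cv2.imread("pics/top0.png"); s=cv2.imread("pics/scene0.png")
r=lambda i,x,y,w,h,k:cv2.resize(i[y:y+h,x:x+w],None,fx=k,fy=k,interpolation=cv2.INTER_CUBIC)
cv2.imwrite("pics/c1.png",np.vstack([np.hstack([r(t,300,178,133,110,3),r(t,190,178,133,110,3)])[:, :800],np.hstack([r(s,290,140,133,90,3),r(s,220,280,133,80,3)[:240].repeat(1,0) if 0 else np.vstack([r(s,240,280,133,80,3),np.zeros((30,399,3),np.uint8)])])]))
E
```

```text
(no output)
```

View pics/c1.png

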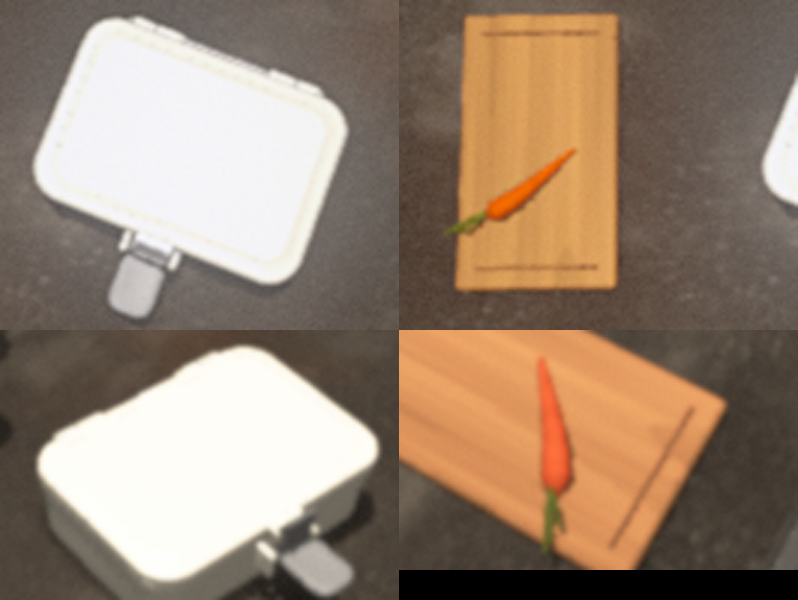

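```bash
cat > b.py <<'E'
from h import *
for nm,a,b in [("tip",(248.7,228),(287.3,289.3)),("leaf",(206,255.7),(288.7,353.3)),("should",(220.3,249.7),(291.7,333.3)),("padend",(344.3,283.7),(406.7,226.7))]:
    print(nm,tri("top",a,"scene",b))
D=np.load("top0.npy"); 
def cloud(n,D):
    f,cx,cy,R,t=K(n); v,u=np.mgrid[:400,:640]; P=np.stack([(u-cx)/f*D,(v-cy)/f*D,D],-1); return (P-t)@R
P=cloud("top",D)
def rect(sel):
    q=P[sel]; 
    (c,wh,an)=cv2.minAreaRect((q[:,:2]*1000).astype(np.float32)); print(len(q),np.round(c,1),np.round(wh,1),an,np.median(q[:,2]))
    return q
m=np.zeros((400,640),bool); m[178:290,305:425]=1
q=rect(m&(P[...,2]>.060)&(P[...,2]<.1)); print(cv2.boxPoints(cv2.minAreaRect((q[:,:2]*1000).astype(np.float32))))
m2=np.zeros_like(m); m2[262:290,330:362]=1
rect(m2&(P[...,2]>.035)&(P[...,2]<.060))
m3=np.zeros_like(m); m3[178:280,205:270]=1
rect(m3&(P[...,2]>.008)&(P[...,2]<.1))
p=cv2.imread("pics/top0.png").astype(int)
o=m3&(p[...,2]-p[...,0]>120)&(P[...,2]>.0); 
h=cv2.cvtColor(p.astype(np.uint8),cv2.COLOR_BGR2HSV); o=m3&(h[...,1]>200)&(h[...,0]<13); rect(o)
print("heights around carrot",np.percentile(P[o][:,2],[50,80,95]), "obstacle heights near rear")
for nm,u,v in [("mill",350,130),("spice_a",323,132),("blk",286,138)]: print(nm,np.round(dep("top",D,u,v),3))
E
python3 b.py
```

```text
tip (array([ 0.49098928, -0.03503082,  0.01413737]), np.float64(0.004858176697049046))
leaf (array([0.42003361, 0.06478042, 0.01812102]), np.float64(0.004298537217914998))
should (array([0.43595329, 0.03185602, 0.01414558]), np.float64(0.004926994172224806))
padend (array([ 0.35744365, -0.27234188,  0.04017605]), np.float64(0.00032476360952420687))
6152 [ 484.8 -311.4] [221.4 178.9] 69.47653198242188 0.07135461159514972
[[ 362.24088 -383.72217]
 [ 529.7952  -446.4464 ]
 [ 607.40845 -239.11938]
 [ 439.85406 -176.39514]]
288 [ 389.1 -276.1] [37.1 61.6] 62.09769058227539 0.051133583807275146
4728 [490.1  -1.6] [228.9 135.6] 1.793829321861267 0.013015977504885295
62 [457.9  -2.4] [13.7 81.4] 38.407081604003906 0.02393940284347266
heights around carrot [0.0239394  0.02666602 0.02896086] obstacle heights near rear
mill [ 0.696 -0.275  0.159]
spice_a [ 0.714 -0.215  0.095]
blk [ 0.706 -0.125  0.068]
```

```bash
cat > c.py <<'E'
exec(open("b.py").read().split("for nm")[0])
from scipy.optimize import minimize
D=np.load("top0.npy")
def cloud(n,D):
    f,cx,cy,R,t=K(n); v,u=np.mgrid[:400,:640]; P=np.stack([(u-cx)/f*D,(v-cy)/f*D,D],-1); return (P-t)@R
def box(n,lo,hi,sl):
    P=cloud(n,np.load(n+"0.npy"))[sl].reshape(-1,3); P=P[(P[:,2]>lo)&(P[:,2]<hi)]
    a=np.radians(-20.5)
    for k in range(6):
        B=np.array([[np.cos(a),np.sin(a)],[-np.sin(a),np.cos(a)]]); q=P[:,:2]@B.T
        c=np.median(q,0); r=q-c
        # front edge points by y-bin, excluding latch
        yb=np.arange(-80,81,5)/1000; 
        e=[(y,r[abs(r[:,1]-y)<.004,0].min()) for y in yb if abs(y)>.03]
        y,x=np.array(e).T; s=np.polyfit(y,x,1); a-=s[0]
    sd=[(x,r[abs(r[:,0]-x)<.004,1].min(),r[abs(r[:,0]-x)<.004,1].max()) for x in np.arange(-40,41,5)/1000]
    sd=np.array(sd); ym=(sd[:,1]+sd[:,2]).mean()/2; 
    print(n,"angle",np.degrees(a),"width",(sd[:,2]-sd[:,1]).mean(),"front",np.polyval(s,0),"zmed",np.median(P[:,2]))
    cb=c+np.array([np.polyval(s,0)+.076,ym]); print("box centre",B.T@cb)
    return a,B.T@cb,B
for n,sl in (("top",np.s_[178:290,305:425]),("scene",np.s_[140:240,295:425])):
    a,c,B=box(n,.062,.078,sl)
    for nm,x in (("pad",-.122),("padend",-.138),("comp",-.029)): print(nm,c+B.T@[x,0])
for n,pts in (("top",[(248.7,228),(206,255.7),(220.3,249.7)]),("scene",[(287.3,289.3),(288.7,353.3),(291.7,333.3)])):
    print(n,[np.round(at_z(n,u,v,.020)[:2],4) for u,v in pts])
    pe=(344.3,283.7) if n=="top" else (406.7,226.7); print("padend",at_z(n,*pe,.048))
E
python3 c.py
```

```text
top angle -20.891925744240403 width 0.22008041691793925 front -0.07524010250207662 zmed 0.07133451174338226
box centre [ 0.48859742 -0.31289473]
pad [ 0.37461834 -0.26938875]
padend [ 0.35967027 -0.26368305]
comp [ 0.46150403 -0.30255314]
scene angle -21.10343894807731 width 0.21972138678247277 front -0.06780313366191018 zmed 0.07287010831034861
box centre [ 0.48991312 -0.31110467]
pad [ 0.37609543 -0.26717823]
padend [ 0.36116852 -0.26141739]
comp [ 0.4628581  -0.30066314]
top [array([ 0.4879, -0.0368]), array([0.4179, 0.0636]), array([0.4331, 0.0297])]
padend [ 0.3571796  -0.27183897  0.048     ]
scene [array([ 0.4913, -0.0318]), array([0.4217, 0.0659]), array([0.4367, 0.0346])]
padend [ 0.35631187 -0.26583031  0.048     ]
```

```bash
cat > g.py <<'E'
from h import *; import sys,json
# usage: g.py '[[x,y,z,toolYangle_deg or null],...]' : moves per waypoint from the current pose
s=st(); p=np.array(s["tool_pos"]); R=Ro.from_quat(s["eef_rot"]).as_matrix()
for w in json.loads(sys.argv[1]):
    d=R.T@(np.array(w[:3])-p); a=np.degrees(np.arctan2(R[1,1],R[0,1])); y=0
    if w[3] is not None:
        y=a-w[3]; y=(y+90)%180-90
    print(w,"d/0.12",np.round(d/.12,3),"yaw",round(y/90,3),"from",round(a,1))
    p=np.array(w[:3]); R=R@Ro.from_euler("z",y,degrees=True).as_matrix()
E
python3 g.py '[[0.25,0.575,0.3,null],[0.34,0.5,0.3,null],[0.42,0.40,0.3,null],[0.46,0.29,0.3,null],[0.48,0.18,0.3,null],[0.48,0.07,0.3,null],[0.47,-0.04,0.3,null],[0.44,-0.15,0.3,null],[0.40,-0.24,0.25,69],[0.3714,-0.2668,0.14,69]]'
```

```text
0.1 [0.1714 0.6525 0.303 ] [ 1.280e-01  9.918e-01 -8.000e-04 -0.000e+00] [-0.1 -0.2 -0. ] 0.08526853710983173 0.0 [-1.422  0.478  0.022  1.556 -0.012  1.109 -0.083]
[0.25, 0.575, 0.3, None] d/0.12 [-0.798 -0.458  0.026] yaw 0.0 from 75.3
[0.34, 0.5, 0.3, None] d/0.12 [-0.884 -0.414  0.001] yaw 0.0 from 75.3
[0.42, 0.4, 0.3, None] d/0.12 [-0.856 -0.637  0.001] yaw 0.0 from 75.3
[0.46, 0.29, 0.3, None] d/0.12 [-0.555 -0.802  0.001] yaw 0.0 from 75.3
[0.48, 0.18, 0.3, None] d/0.12 [-0.394 -0.844  0.001] yaw 0.0 from 75.3
[0.48, 0.07, 0.3, None] d/0.12 [-0.233 -0.887  0.001] yaw 0.0 from 75.3
[0.47, -0.04, 0.3, None] d/0.12 [-0.152 -0.908  0.002] yaw 0.0 from 75.3
[0.44, -0.15, 0.3, None] d/0.12 [ 0.009 -0.95   0.002] yaw 0.0 from 75.3
[0.4, -0.24, 0.25, 69] d/0.12 [ 0.132 -0.809  0.418] yaw 0.07 from 75.3
[0.3714, -0.2668, 0.14, 69] d/0.12 [ 0.143 -0.292  0.917] yaw -0.0 from 69.0
```

```bash
python3 -m crank '[[[1,-0.8,-0.46,0,0],[1,-0.8,-0.46,0,0],[1,-0.8,-0.46,0,0]]]'; python3 -m crank '[[[1,-0.88,-0.41,0,0],[1,-0.88,-0.41,0,0],[1,-0.88,-0.41,0,0]]]'; python3 -c "from h import *;st()"
```

```text
time_s: 0.4
tool_pos: [0.2564, 0.5702, 0.3036]
eef_rot: [0.132, 0.991, -0.002, 0.002]
force: [1.1, -1.0, 0.8]
opening: 0.044
grasp_force: 0.0
time_s: 0.7
tool_pos: [0.345, 0.4962, 0.3038]
eef_rot: [0.132, 0.991, -0.001, 0.001]
force: [0.1, -0.2, -0.2]
opening: -0.0002
grasp_force: 0.0
0.7 [0.345  0.4962 0.3038] [ 0.1318  0.9913 -0.0011  0.0012] [ 0.1 -0.2 -0.2] -0.00015992309226566876 0.0 [-1.132  0.361  0.082  1.736 -0.03   1.047  0.267]
```

```bash
for i in 1; do
python3 -m crank '[[[1,-0.86,-0.64,0,0],[1,-0.86,-0.64,0,0],[1,-0.86,-0.64,0,0]]]'
python3 -m crank '[[[1,-0.55,-0.8,0,0],[1,-0.55,-0.8,0,0],[1,-0.55,-0.8,0,0]]]'
python3 -m crank '[[[1,-0.39,-0.84,0,0],[1,-0.39,-0.84,0,0],[1,-0.39,-0.84,0,0]]]'
python3 -m crank '[[[1,-0.23,-0.89,0,0],[1,-0.23,-0.89,0,0],[1,-0.23,-0.89,0,0]]]'
python3 -m crank '[[[1,-0.15,-0.91,0,0],[1,-0.15,-0.91,0,0],[1,-0.15,-0.91,0,0]]]'
python3 -m crank '[[[1,0,-0.95,0,0],[1,0,-0.95,0,0],[1,0,-0.95,0,0]]]'
done | grep -E "time|tool_pos"; python3 g.py '[[0.40,-0.24,0.25,69],[0.3714,-0.2668,0.14,69]]'
```

```text
time_s: 1.0
tool_pos: [0.4227, 0.3966, 0.3037]
time_s: 1.3
tool_pos: [0.4615, 0.2851, 0.3037]
time_s: 1.6
tool_pos: [0.4801, 0.1753, 0.3038]
time_s: 1.9
tool_pos: [0.4785, 0.0657, 0.3038]
time_s: 2.2
tool_pos: [0.4677, -0.0438, 0.304]
time_s: 2.5
tool_pos: [0.4384, -0.1531, 0.3041]
2.5 [ 0.4384 -0.1531  0.3041] [ 1.307e-01  9.914e-01 -5.000e-04  0.000e+00] [ 0.8 -0.2  0.1] 0.00027167001020449296 0.0 [-0.229  0.124  0.474  2.065 -0.067  0.967  1.588]
[0.4, -0.24, 0.25, 69] d/0.12 [ 0.121 -0.782  0.451] yaw 0.066 from 75.0
[0.3714, -0.2668, 0.14, 69] d/0.12 [ 0.143 -0.293  0.917] yaw -0.0 from 69.0
```

```bash
python3 -m crank '[[[1,0.12,-0.78,0.45,0.066],[1,0.12,-0.78,0.45,0.066],[1,0.12,-0.78,0.45,0.066],[1,0.12,-0.78,0.45,0.066]]]' >/dev/null;  python3 -m crank '[[[1,0.14,-0.29,0.9,0],[1,0.14,-0.29,0.9,0],[1,0.14,-0.29,0.9,0],[1,0.14,-0.29,0.9,0],[1,0.14,-0.29,0.9,0]]]' >/dev/null; cat > snap.py <<'E'
from h import *; import sys
k=sys.argv[1]
for n in ("top","scene"):
    p,d=get_image(n); cv2.imwrite(f"pics/{n}{k}.png",p); np.save(f"{n}{k}.npy",d)
t,s=cv2.imread(f"pics/top{k}.png"),cv2.imread(f"pics/scene{k}.png")
r=lambda i,x,y,w,h:cv2.resize(i[y:y+h,x:x+w],None,fx=2.5,fy=2.5,interpolation=cv2.INTER_CUBIC)
cv2.imwrite(f"pics/v{k}.png",np.hstack([r(t,280,120,160,200),r(s,280,60,160,200)]))
E
python3 snap.py 1; python3 g.py '[[0.3714,-0.2668,0.13,69]]'
```

```text
3.5 [ 0.3761 -0.2625  0.1433] [0.1781 0.984  0.     0.0017] [0.1 0.2 1. ] -0.00030501905420065104 0.0 [ 0.091  0.4    0.463  2.218 -0.324  0.583  2.007]
[0.3714, -0.2668, 0.13, 69] d/0.12 [ 0.024 -0.047  0.111] yaw 0.005 from 69.5
```

View pics/v1.png

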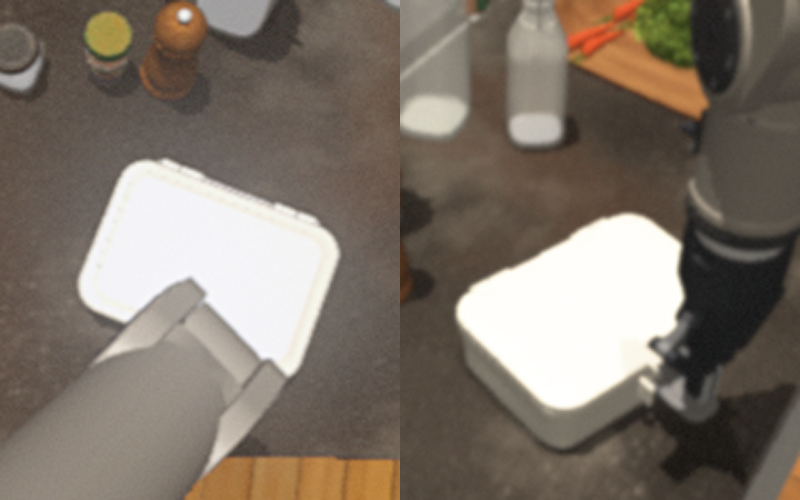

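```bash
python3 -m crank '[[[1,0.024,-0.047,0,0],[1,0.024,-0.047,0.1,0],[1,0.024,-0.047,0.14,0],[1,0.024,-0.047,0.14,0]]]'; python3 -m crank '[[[1,0,0,0.02,0],[1,0,0,0.04,0],[1,0,0,0.05,0],[1,0,0,0.05,0]]]';
```

```text
time_s: 3.9
tool_pos: [0.369, -0.2671, 0.1244]
eef_rot: [0.179, 0.984, 0.0, -0.001]
force: [0.6, 1.2, 0.7]
opening: 0.0001
grasp_force: 0.5
time_s: 4.3
tool_pos: [0.3688, -0.2671, 0.1188]
eef_rot: [0.179, 0.984, 0.0, -0.001]
force: [-1.1, 1.3, 2.8]
opening: 0.0003
grasp_force: 1.1
```

```bash
python3 -m crank '[[[1,0,0,0.015,0],[1,0,0,0.025,0],[1,0,0,0.025,0],[1,0,0,0.025,0],[1,0,0,0.025,0]]]'; python3 snap.py 2; python3 - <<'E'
from h import *
D=np.load("top2.npy")
for u,v in [(345,200),(370,205),(390,215),(330,210)]: print(np.round(dep("top",D,u,v),3))
E
```

```text
time_s: 4.8
tool_pos: [0.3691, -0.2673, 0.1161]
eef_rot: [0.179, 0.984, 0.0, -0.0]
force: [-2.2, 0.4, 2.5]
opening: 0.0001
grasp_force: 1.7
[ 0.529 -0.263  0.186]
[ 0.525 -0.319  0.158]
[ 0.502 -0.36   0.171]
[ 0.533 -0.236  0.044]
```

```bash
python3 -m crank '[[[1,0,0,0,0],[1,0,0,0,0],[1,0,0,0,0],[1,0,0,0,0],[1,0,0,0,0],[1,0,0,-0.5,0],[1,0,0,-1,0],[1,0,0,-1,0]]]'; python3 g.py '[[0.40,-0.16,0.24,69],[0.43,-0.07,0.25,35],[0.4577,0.0111,0.2,35],[0.4577,0.0111,0.088,35]]'
```

```text
time_s: 5.7
tool_pos: [0.3713, -0.269, 0.2399]
eef_rot: [0.18, 0.984, -0.001, 0.004]
force: [0.7, 0.6, 0.0]
opening: -0.0003
grasp_force: 0.0
5.7 [ 0.3713 -0.269   0.2399] [ 0.1796  0.9837 -0.0011  0.0036] [0.7 0.6 0. ] -0.00026557788065741117 0.0 [-0.019  0.219  0.586  2.154 -0.168  0.804  1.882]
[0.4, -0.16, 0.24, 69] d/0.12 [ 0.097  0.934 -0.002] yaw 0.003 from 69.3
[0.43, -0.07, 0.25, 35] d/0.12 [ 0.035  0.79  -0.084] yaw 0.378 from 69.0
[0.4577, 0.0111, 0.2, 35] d/0.12 [0.424 0.575 0.416] yaw 0.0 from 35.0
[0.4577, 0.0111, 0.088, 35] d/0.12 [ 0.006 -0.003  0.933] yaw 0.0 from 35.0
```

```bash
for i in 1; do python3 -m crank '[[[-0.2,0.1,0.93,0,0],[-0.2,0.1,0.93,0,0],[-0.2,0.1,0.93,0,0]]]';python3 -m crank '[[[-0.2,0.04,0.79,-0.08,0.38],[-0.2,0.04,0.79,-0.08,0.38],[-0.2,0.04,0.79,-0.08,0.38],[-0.2,0.04,0.79,-0.08,0.38],[-0.2,0.04,0.79,-0.08,0.38]]]';  python3 -m crank '[[[-0.2,0.42,0.58,0.4,0],[-0.2,0.42,0.58,0.4,0],[-0.2,0.42,0.58,0.4,0],[-0.2,0.42,0.58,0.4,0]]]'; done | grep -A1 time; python3 snap.py 3; python3 - <<'E'
from h import *
t,s=cv2.imread("pics/top3.png"),cv2.imread("pics/scene3.png")
r=lambda i,x,y,w,h:cv2.resize(i[y:y+h,x:x+w],None,fx=2.5,fy=2.5,interpolation=cv2.INTER_CUBIC)
cv2.imwrite("pics/w3.png",np.hstack([r(t,280,80,160,200),r(s,230,150,160,200)]))
E
python3 g.py '[[0.4577,0.0111,0.088,35]]'
```

```text
time_s: 6.0
tool_pos: [0.3997, -0.1542, 0.2367]
--
time_s: 6.5
tool_pos: [0.4276, -0.0673, 0.2461]
--
time_s: 6.9
tool_pos: [0.4548, 0.0138, 0.1974]
7.0 [0.4546 0.0121 0.1982] [4.612e-01 8.873e-01 2.000e-04 6.000e-04] [-0.1 -0.  -0. ] 0.05118307928599483 0.0 [-0.564  0.282  0.469  2.19  -0.194  0.707  0.649]
[0.4577, 0.0111, 0.088, 35] d/0.12 [-0.021  0.016  0.918] yaw 0.001 from 35.1
```

View pics/w3.png

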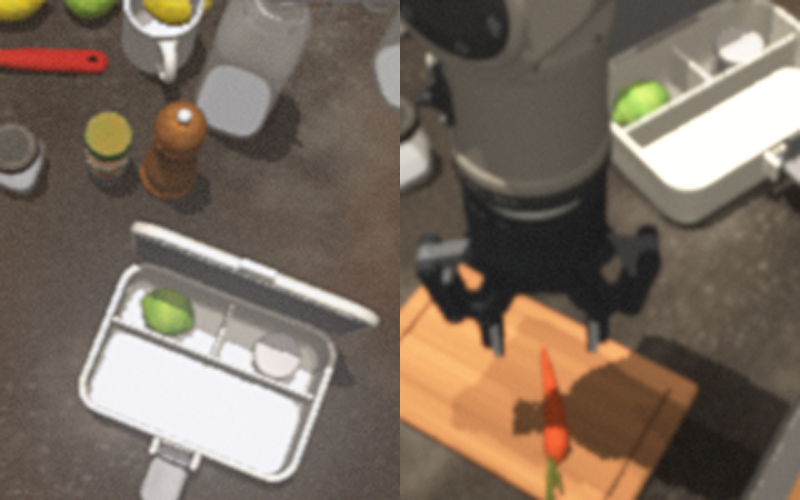

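```bash
python3 -m crank '[[[-0.2,-0.02,0.016,0.4,0],[-0.2,-0.02,0.016,0.8,0],[-0.2,-0.02,0.016,0.92,0],[-0.2,-0.02,0.016,0.92,0],[-0.2,-0.02,0.016,0.92,0]]]'; python3 -m crank '[[[1,0,0,0,0],[1,0,0,0,0],[1,0,0,0,0],[1,0,0,0,0],[1,0,0,0,0],[1,0,0,0,0]]]'
```

```text
time_s: 7.5
tool_pos: [0.4578, 0.0111, 0.0882]
eef_rot: [0.461, 0.887, 0.0, 0.001]
force: [0.7, 0.5, -0.0]
opening: 0.0512
grasp_force: 0.0
time_s: 8.1
tool_pos: [0.458, 0.0122, 0.0886]
eef_rot: [0.461, 0.888, 0.001, 0.001]
force: [-1.2, -0.2, 9.5]
opening: 0.0141
grasp_force: 58.4
```

```bash
python3 -m crank '[[[1,0,0,-0.5,0],[1,0,0,-0.95,0],[1,0,0,-0.95,0],[1,0,0,-0.95,0]]]'; python3 g.py '[[0.46,-0.09,0.2,8],[0.46,-0.19,0.2,-21],[0.4602,-0.3062,0.2,-21],[0.4602,-0.3062,0.096,-21]]'
```

```text
time_s: 8.5
tool_pos: [0.4587, 0.0126, 0.2041]
eef_rot: [0.46, 0.888, 0.002, 0.002]
force: [-0.0, 0.4, -0.0]
opening: 0.0139
grasp_force: 59.3
8.5 [0.4587 0.0126 0.2041] [0.4604 0.8877 0.0024 0.0021] [-0.   0.4 -0. ] 0.013900423867686654 59.33413200868927 [-0.592  0.279  0.503  2.181 -0.206  0.719  0.664]
[0.46, -0.09, 0.2, 8] d/0.12 [-0.705 -0.484  0.032] yaw 0.302 from 35.2
[0.46, -0.19, 0.2, -21] d/0.12 [-0.825 -0.116 -0.002] yaw 0.322 from 8.0
[0.4602, -0.3062, 0.2, -21] d/0.12 [-0.903  0.349 -0.002] yaw -0.0 from -21.0
[0.4602, -0.3062, 0.096, -21] d/0.12 [-0.004 -0.004  0.867] yaw 0.0 from -21.0
```

```bash
for i in 1; do python3 -m crank '[[[1,-0.7,-0.48,0,0.3],[1,-0.7,-0.48,0,0.3],[1,-0.7,-0.48,0,0.3],[1,-0.7,-0.48,0,0.3]]]'; python3 -m crank '[[[1,-0.82,-0.12,0,0.32],[1,-0.82,-0.12,0,0.32],[1,-0.82,-0.12,0,0.32],[1,-0.82,-0.12,0,0.32],[1,-0.82,-0.12,0,0.32]]]'; python3 -m crank '[[[1,-0.45,0.18,0,0],[1,-0.9,0.35,0,0],[1,-0.9,0.35,0,0],[1,-0.9,0.35,0,0],[1,-0.9,0.35,0,0]]]'; done|grep -A1 time;  python3 snap.py 4; python3 g.py '[[0.4602,-0.3062,0.096,-21]]'
```

```text
time_s: 8.9
tool_pos: [0.4576, -0.0911, 0.2006]
--
time_s: 9.4
tool_pos: [0.458, -0.1879, 0.2004]
--
time_s: 9.9
tool_pos: [0.4595, -0.3035, 0.2006]
10.0 [ 0.4598 -0.3028  0.2007] [ 8.212e-01  5.706e-01  2.000e-04 -9.000e-04] [-0.1 -0.4 -0.5] 0.01418582733123334 59.31477374723272 [-0.093  0.493  0.736  1.985 -0.446  0.831  0.538]
[0.4602, -0.3062, 0.096, -21] d/0.12 [-0.027  0.014  0.873] yaw 0.007 from -20.4
```

View pics/v4.png

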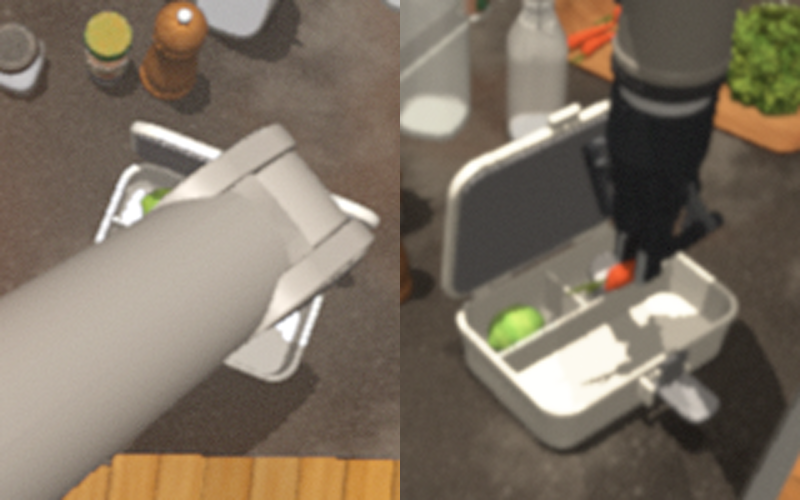

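```bash
python3 -m crank '[[[1,-0.027,0.014,0.3,0],[1,-0.027,0.014,0.55,0],[1,-0.027,0.014,0.75,0],[1,-0.027,0.014,0.87,0],[1,-0.027,0.014,0.87,0],[1,-0.027,0.014,0.87,0]]]'
```

```text
time_s: 10.6
tool_pos: [0.4602, -0.3083, 0.0974]
eef_rot: [0.822, 0.569, 0.0, 0.0]
force: [-0.4, 0.2, 0.2]
opening: 0.0141
grasp_force: 59.3
```

```bash
python3 -m crank '[[[1,0,0,0.02,0],[1,0,0,0.033,0],[1,0,0,0.033,0]]]';  python3 -m crank '[[[0.6,0,0,0,0],[0.3,0,0,0,0],[0.3,0,0,0,0],[0.3,0,0,0,0],[0.3,0,0,-0.3,0],[0.3,0,0,-0.7,0],[0.3,0,0,-1,0],[0.3,0,0,-1,0]]]'; python3 g.py '[[0.40,-0.25,0.26,null],[0.37,-0.19,0.3,null],[0.43,-0.1,0.3,null]]'
```

```text
time_s: 10.9
tool_pos: [0.46, -0.3086, 0.0934]
eef_rot: [0.822, 0.569, 0.0, 0.0]
force: [0.6, 0.2, -0.6]
opening: 0.014
grasp_force: 59.3
time_s: 11.7
tool_pos: [0.4616, -0.3105, 0.2175]
eef_rot: [0.823, 0.569, 0.002, 0.004]
force: [0.3, -0.4, 0.0]
opening: 0.0296
grasp_force: 0.0
11.7 [ 0.4616 -0.3105  0.2175] [0.8226 0.5686 0.0022 0.0035] [ 0.3 -0.4  0. ] 0.02962255161630969 0.0 [-0.101  0.477  0.762  1.966 -0.435  0.858  0.533]
[0.4, -0.25, 0.26, None] d/0.12 [ 0.291 -0.655 -0.359] yaw 0.0 from -20.7
[0.37, -0.19, 0.3, None] d/0.12 [ 0.379 -0.408 -0.337] yaw 0.0 from -20.7
[0.43, -0.1, 0.3, None] d/0.12 [0.878 0.203 0.001] yaw 0.0 from -20.7
```

```bash
python3 g.py '[[0.4616,-0.3105,0.335,-21],[0.53,-0.328,0.335,-21],[0.596,-0.353,0.335,-21],[0.596,-0.353,0.275,-21]]'; python3 - <<'E'
import numpy as np
p0=None
for th in (1.45,1.3,1.15,1.0,.85,.7,.55,.4,.3,.2,.12,.06,.03,0):
    x=80-146*np.cos(th)+8*np.sin(th)+14; z=62.5+146*np.sin(th)+8*np.cos(th)
    bx=x; print(th,"box x",round(x,1),"tcp z",round(z+73,1),"from start(115,275): dfwd/.12",round((115-x)/120,3),"dz/.12",round((275-z-73)/120,3))
E
```

```text
11.7 [ 0.4616 -0.3105  0.2175] [0.8226 0.5686 0.0022 0.0035] [ 0.3 -0.4  0. ] 0.02962255161630969 0.0 [-0.101  0.477  0.762  1.966 -0.435  0.858  0.533]
[0.4616, -0.3105, 0.335, -21] d/0.12 [-0.     0.008 -0.979] yaw 0.003 from -20.7
[0.53, -0.328, 0.335, -21] d/0.12 [0.068 0.584 0.005] yaw -0.0 from -21.0
[0.596, -0.353, 0.335, -21] d/0.12 [0.003 0.588 0.005] yaw 0.0 from -21.0
[0.596, -0.353, 0.275, -21] d/0.12 [ 0.    -0.004  0.5  ] yaw -0.0 from -21.0
1.45 box x 84.3 tcp z 281.4 from start(115,275): dfwd/.12 0.255 dz/.12 -0.053
1.3 box x 62.7 tcp z 278.3 from start(115,275): dfwd/.12 0.436 dz/.12 -0.028
1.15 box x 41.7 tcp z 272.0 from start(115,275): dfwd/.12 0.611 dz/.12 0.025
1.0 box x 21.8 tcp z 262.7 from start(115,275): dfwd/.12 0.776 dz/.12 0.103
0.85 box x 3.7 tcp z 250.5 from start(115,275): dfwd/.12 0.928 dz/.12 0.204
0.7 box x -12.5 tcp z 235.7 from start(115,275): dfwd/.12 1.063 dz/.12 0.328
0.55 box x -26.3 tcp z 218.6 from start(115,275): dfwd/.12 1.177 dz/.12 0.47
0.4 box x -37.4 tcp z 199.7 from start(115,275): dfwd/.12 1.27 dz/.12 0.627
0.3 box x -43.1 tcp z 186.3 from start(115,275): dfwd/.12 1.318 dz/.12 0.739
0.2 box x -47.5 tcp z 172.3 from start(115,275): dfwd/.12 1.354 dz/.12 0.855
0.12 box x -50.0 tcp z 160.9 from start(115,275): dfwd/.12 1.375 dz/.12 0.951
0.06 box x -51.3 tcp z 152.2 from start(115,275): dfwd/.12 1.385 dz/.12 1.023
0.03 box x -51.7 tcp z 147.9 from start(115,275): dfwd/.12 1.389 dz/.12 1.059
0 box x -52.0 tcp z 143.5 from start(115,275): dfwd/.12 1.392 dz/.12 1.096
```

```bash
for i in 1; do python3 -m crank '[[[1,0,0,-0.5,0],[1,0,0,-0.98,0],[1,0,0,-0.98,0],[1,0,0,-0.98,0]]]'; python3 -m crank '[[[1,0.068,0.58,0,0],[1,0.068,0.58,0,0],[1,0.068,0.58,0,0]]]'; python3 -m crank '[[[1,0,0.59,0,0],[1,0,0.59,0,0],[1,0,0.59,0,0]]]'; done | grep -E "time|pos|force"; python3 snap.py 5; python3 g.py '[[0.596,-0.353,0.275,-21]]'
```

```text
time_s: 12.1
tool_pos: [0.4606, -0.3094, 0.333]
force: [-0.5, -0.3, 0.2]
grasp_force: 0.0
time_s: 12.4
tool_pos: [0.5301, -0.3244, 0.3279]
force: [0.1, -0.5, 0.2]
grasp_force: 0.0
time_s: 12.7
tool_pos: [0.5952, -0.3503, 0.3278]
force: [-0.1, -0.0, 0.2]
grasp_force: 0.0
12.8 [ 0.5927 -0.3507  0.3289] [ 0.8227  0.5685 -0.001  -0.0012] [ 0.5 -0.6  0.8] 0.0001326345451369366 0.0 [-0.065  0.589  0.791  1.527 -0.434  1.213  0.436]
[0.596, -0.353, 0.275, -21] d/0.12 [-0.008  0.034  0.449] yaw 0.003 from -20.7
```

View pics/v5.png

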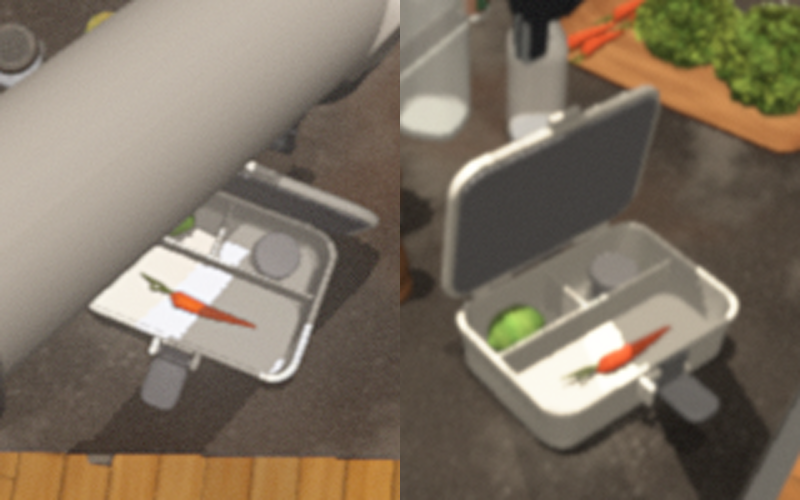

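```bash
python3 -m crank '[[[1,0,0.03,0.3,0],[1,0,0.03,0.45,0],[1,0,0.03,0.45,0]]]'; python3 -m crank '[[[1,0,-0.15,-0.02,0],[1,0,-0.3,-0.03,0],[1,0,-0.43,-0.02,0],[1,0,-0.52,0,0],[1,0,-0.61,0.03,0],[1,0,-0.7,0.07,0],[1,0,-0.78,0.11,0],[1,0,-0.86,0.16,0],[1,0,-0.93,0.21,0],[1,0,-0.93,0.21,0]]]'; python3 -c "
from h import *
s=st();p=np.array(s['tool_pos'])-[.489,-.312,0];print('bx',p@[.9336,-.3584,0],'by',p@[.3584,.9336,0])"
```

```text
time_s: 13.1
tool_pos: [0.5949, -0.3505, 0.2734]
eef_rot: [0.823, 0.568, -0.001, -0.003]
force: [-0.8, 0.5, -0.0]
opening: 0.0001
grasp_force: 0.0
time_s: 14.1
tool_pos: [0.4916, -0.312, 0.2507]
eef_rot: [0.823, 0.569, -0.0, -0.001]
force: [-0.1, 0.4, 0.7]
opening: -0.0
grasp_force: 0.4
14.1 [ 0.4916 -0.312   0.2507] [ 8.226e-01  5.686e-01 -2.000e-04 -7.000e-04] [-0.1  0.4  0.7] -1.3978592883901437e-05 0.39893654797197087 [-0.134  0.485  0.797  1.873 -0.42   0.96   0.492]
bx 0.0024351271752942084 by 0.0009149559831471748
```

```bash
python3 -m crank '[[[1,0,-0.06,0.06,0],[1,0,-0.12,0.12,0],[1,0,-0.18,0.19,0],[1,0,-0.24,0.27,0],[1,0,-0.29,0.35,0],[1,0,-0.33,0.43,0],[1,0,-0.36,0.49,0],[1,0,-0.38,0.54,0],[1,0,-0.4,0.6,0],[1,0,-0.415,0.65,0],[1,0,-0.43,0.7,0],[1,0,-0.43,0.7,0]]]'; python3 snap.py 6;  python3 -c "
from h import *
s=st();p=np.array(s['tool_pos'])-[.489,-.312,0];print('bx',p@[.9336,-.3584,0],'by',p@[.3584,.9336,0])"
```

```text
time_s: 15.3
tool_pos: [0.4443, -0.2941, 0.1666]
eef_rot: [0.822, 0.569, -0.0, -0.0]
force: [0.6, 0.1, 1.0]
opening: 0.0002
grasp_force: 0.5
15.4 [ 0.4446 -0.2942  0.1673] [ 8.224e-01  5.689e-01 -1.000e-04 -2.000e-04] [-1.2 -0.8  0.8] -3.8679573675854406e-05 0.48453075098223053 [-0.087  0.523  0.722  2.046 -0.504  0.753  0.587]
bx -0.04778666215179712 by 0.0006995297626627636
```

View pics/v6.png

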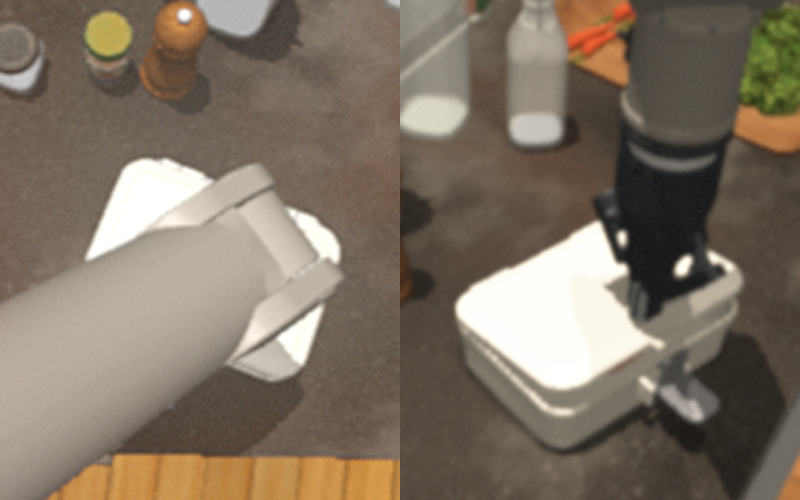

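```bash
python3 -m crank '[[[1,0,-0.02,0.05,0],[1,0,-0.03,0.09,0],[1,0,-0.035,0.12,0],[1,0,-0.035,0.12,0]]]'; python3 -m crank '[[[1,0,0,0.02,0],[1,0,0,0.04,0],[1,0,0,0.04,0]]]'; python3 -m crank '[[[1,0,0,0.015,0],[1,0,0,0.03,0],[1,0,0,0.03,0]]]'
```

```text
time_s: 15.8
tool_pos: [0.4411, -0.2929, 0.1528]
eef_rot: [0.822, 0.569, 0.0, 0.0]
force: [0.8, -0.4, 2.2]
opening: -0.0001
grasp_force: 1.2
time_s: 16.1
tool_pos: [0.4406, -0.2927, 0.1477]
eef_rot: [0.822, 0.569, -0.0, -0.0]
force: [1.1, -0.2, 0.9]
opening: -0.0003
grasp_force: 0.1
time_s: 16.4
tool_pos: [0.4404, -0.2926, 0.1441]
eef_rot: [0.822, 0.569, -0.0, -0.0]
force: [-0.7, 0.1, 1.1]
opening: -0.0002
grasp_force: 0.6
```

```bash
python3 -m crank '[[[1,0,0,0.01,0],[1,0,0,0.015,0],[1,0,0,0.015,0]]]' | grep -E "pos|^force";python3 -m crank '[[[1,0,0,0.01,0],[1,0,0,0.015,0],[1,0,0,0.015,0]]]'| grep -E "pos|^force"; python3 snap.py 7; python3 - <<'E'
from h import *
D=np.load("top7.npy"); f,cx,cy,R,t=K("top")
B=np.array([.489,-.312,0]); X=np.array([.9336,-.3584,0]);Y=np.array([.3584,.9336,0])
for bx,by in [(-60,-60),(-60,-90),(-40,-80),(0,80),(40,80),(60,-60)]:
    w=B+X*bx/1e3+Y*by/1e3+[0,0,.072]; c=R@w+t; u,v=c[:2]/c[2]*f+[cx,cy]; print(bx,by,dep("top",D,u,v).round(4))
E
```

```text
tool_pos: [0.4405, -0.2927, 0.1429]
force: [-2.9, 0.9, 5.9]
tool_pos: [0.4404, -0.2928, 0.1417]
force: [-5.1, 3.7, 15.9]
-60 -60 [ 0.3849 -0.2897  0.4686]
-60 -90 [ 0.4008 -0.3748  0.0704]
-40 -80 [ 0.3948 -0.3116  0.4323]
0 80 [ 0.5177 -0.2373  0.0719]
40 80 [ 0.5554 -0.2517  0.0703]
60 -60 [ 0.5234 -0.3894  0.0725]
```

```bash
python3 -m crank '[[[1,0,0,0.008,0],[1,0,0,0.008,0],[1,0,0,-0.1,0],[1,0,0,-0.2,0],[1,0,0,-0.4,0],[1,0,0,-0.8,0],[1,0,0,-1,0],[1,0,0,-1,0],[1,0,0,-1,0]]]'; python3 -m crank '[[[1,-0.3,-0.5,-0.3,0],[1,0.8,-0.5,-0.3,0],[1,1,-0.5,-0.3,0],[1,1,-0.5,-0.3,0]]]';python3 -m crank '[[[1,1,0,0,0],[1,1,0,0,0],[1,1,0,0,0],[1,1,0,0,0],[1,1,0,0,0],[1,1,0,0,0],[1,1,0,0,0]]]'; python3 snap.py 8
```

```text
time_s: 18.0
tool_pos: [0.4409, -0.2924, 0.2613]
eef_rot: [0.822, 0.569, 0.001, 0.0]
force: [0.0, 0.6, 0.2]
opening: -0.0
grasp_force: 0.0
time_s: 18.4
tool_pos: [0.4261, -0.1574, 0.2961]
eef_rot: [0.823, 0.568, -0.001, -0.001]
force: [0.6, -0.3, 0.2]
opening: -0.0001
grasp_force: 0.0
time_s: 19.1
tool_pos: [0.4686, -0.0484, 0.2967]
eef_rot: [0.823, 0.568, -0.0, -0.0]
force: [-0.7, -0.4, 0.1]
opening: -0.0001
grasp_force: 0.0
```

View pics/v8.png

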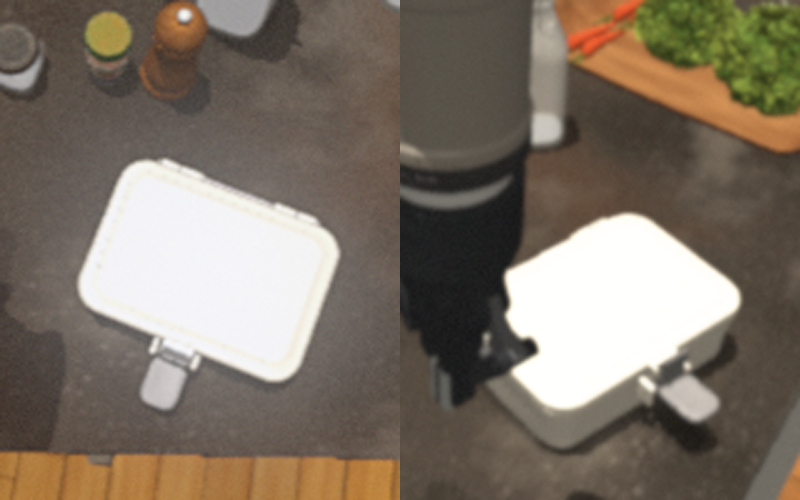

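The lid stays shut with the arm well clear: in the top half its outline is back where it started, the hook sits over the tab at about (180,352), and the jars and mill are still standing.

```bash
python3 -c "
from plant import arm; print(arm.job_done())"
```

```text
the job is handed in; nothing more can be done
None
```

The job is handed in: the carrot, leaves and all, lies in the front compartment, the lid is shut and latched, the lime and pot were still in place just before I closed it, and the jars and mill are standing (about 19 s of robot time).

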